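# Hold a chest's spring lock open with its key

## Task

One of the three keys standing in the wooden key stand has a large round head: draw it out and push it, blade down, into the lock in the lid of the dark wooden chest, easing or wiggling it past the sticky pins until it is fully home. Then turn it a quarter turn clockwise, seen from above, and keep holding it there: the lock springs back if let go, so finish with the key still gripped, fully in and turned. Leave the other keys in the stand and do not disturb the other things on the table.

Things in the scene. Friction and masses are not known exactly. Their poses are not given: they have to be found in the camera images.
- key: The key to use, loose, about 50 g, the same after a half turn about its z. Flat black disc head, 36 diameter, 10 thick (along x); grip its two flat faces. Below it a steel neck 18 (y) x 10 (x), 12 high, then the blade. Origin: centre of the neck's underside (the shoulder). z up to the head, y along the width. At the start it stands in the stand, shoulder on the stand's top, key y along the stand's y.
- key_head (a point): Centre of the key's round head, 28 above the key's origin, axes as the key's; the head's top is 46 above the key's origin.
- key_tip (a point): Rounded lower end of the key's flat steel blade, 28 below the key's origin, axes as the key's; the blade is 12 wide (y) and 5 thick (x).
- stand: Fixed pale wooden block 60 (x) x 210 (y) x 40 high; origin at the centre of its underside. Three slots in its top at y = -65, 0 and +65, each 14 wide (y), 7 across (x), 34 deep. Each holds one key; which stands where varies. A key must be lifted 28 to come clear.
- key_slim: A key to leave alone, loose, 50 g: same blade, neck and frame as the key to use, with a narrow black head 12 wide, 10 thick; top 46 above its origin (the centre of the shoulder).
- key_square: A key to leave alone, loose, 50 g: same blade, neck and frame, with a small square black head 22 wide, 10 thick; top 34 above its origin (the centre of the shoulder).
- chest: Fixed dark wooden chest 200 (x) x 260 (y) x 110 high, shut; origin at the centre of its underside. In its lid, 40 from the centre towards its -x side, is the lock: a flat steel ring 60 in diameter standing 4 above the lid around a brass cylinder 44 in diameter whose face is level with the ring (114 above the table).
- keyway (a point): Centre of the keyway's mouth in the cylinder's face, 114 above the table; turns with it. Slot 13.6 wide along y, 6.6 across along x, 30 deep along -z, 2 bevel. Key y goes along this y, either way round. Two sprung sticky pins poke 2.6 into it from the broad sides, 11 and 19 deep; pushing past takes some 5 to 10 N. Fully home, the key's shoulder rests on the face, the key's origin at this point.
- plug (a joint): Turn of the lock cylinder in rad: 0 at the start, growing clockwise seen from above, to a stop at 1.6. A spring drives it back to 0: 0.015 N m at 0, 0.065 N m at a quarter turn, plus 0.01 N m friction. The key has some 0.15 rad of play in the keyway, so the hand must turn a little further than the cylinder.
- bowl_dark: Loose dark wooden bowl of black game stones, 120 diameter, 62 high, origin under its centre; a bystander beyond the work.
- bowl_pale: The same bowl with white stones; a bystander.
- vase: Loose blue ceramic vase, 94 diameter, 145 high, origin under its centre; a bystander.
- weight: Loose brass weight 32 diameter, 38 high, standing on the far side of the chest's lid, origin under its centre; a bystander.

How it is judged (in metres and radians):
On the way:
1. the round-headed key is fully home in the lock, not yet turned (z of key in the frame of keyway between -0.004 and 0.004 m and horizontal distance between key and keyway below 0.004 m and angle between key's own z axis and vertical below 0.14 rad and value of joint plug below 0.5 rad), for 0.1 s.
At the end, for the whole second after the job is handed in: Through the last second the round-headed key is fully home in the lock (shoulder within 4 mm of the cylinder's face and centred within 4 mm, upright within 8 degrees), the cylinder is turned at least 1.3 rad (75 degrees) clockwise and still, and the fingers grip the key with more than 1 N (z of key in the frame of keyway between -0.004 and 0.004 m and horizontal distance between key and keyway below 0.004 m and angle between key's own z axis and vertical below 0.14 rad and value of joint plug above 1.3 rad and velocity of joint plug between -0.2 and 0.2 rad/s and contact force between the fingers and key above 1 N); the arm keeps its last pose, push and grip.
It fails at once if another key is taken or shifted by more than 20 mm (distance of any of key_slim, key_square from where it was at the start of the episode above 0.02 m).
It fails at once if a bystander is shifted by more than 40 mm or knocked over (distance of any of bowl_dark, bowl_pale, vase, weight from where it was at the start of the episode above 0.04 m or angle between any of bowl_dark, bowl_pale, vase, weight's own z axis and vertical above 0.6 rad).
It also fails if it takes over 54 s, if anything falls off the work surface, if the arm or the gripper's body presses on something with over 40 N, if the wrist force passes 120 N, or if a joint passes its speed limit or range.

## Robot

A 6-joint arm with a two-finger parallel gripper is mounted at the origin on the work surface. World frame = base frame: x ahead of the robot, y to its left, z up, the work surface at z = 0. Lengths are in mm, angles in degrees, forces in N, time in s.
With the tool pointing down it reaches from about 350 to 850 mm from the base axis. Payload 8.1 kg.
Tool frame: the origin (TCP) lies at the very end of the fingers, on their centre line; the grasp point (between the pads) lies 19 mm behind it; z points along the fingers, y is the direction in which the jaws open and shut (so a half turn about z gives the same grasp; the last joint's range is limited). The gripper opens to 85 mm and grips with 20 to 120 N. Pads are 22 mm wide; open, the fingers measure 114 mm over their backs; the gripper's body (76 mm by 85 mm) begins 54 mm behind the grasp point. The pads swing forward as they close: fully open they stand 13 mm farther back than shut.
Start: joints at [-70.783, 7.471, 85.268, -0, 87.261, -4.893], TCP at [245.114, -547.653, 231.292] pointing down, gripper open.
Joint ranges: [-169.43, 169.43], [-51.17, 129.36], [1.28, 143.12], [-76.62, 256.62], [0, 156.53], [-152.29, 152.29]. Speed limits (degrees/s): [136.94, 136.94, 159.86, 180, 180, 180].

## Interface

Orientations are given as [roll, pitch, yaw] about the fixed x, y, z axes, in that order (R = Rz(yaw) Ry(pitch) Rx(roll)).
In Python, from bench import r, eyes gives the robot as it stands. The module is installed in compiled form; this text tells all that it offers.
- The arm moves only by the tool play_rows, never from a script. Its argument "deltas" is a list of rows, each a list of 3 entries, a list of its own where there are three numbers: the shift along the tool's x, y, z in m, then the turn, a rotation vector about the tool's x, y, z in rad, then the closure, from 0 (fully open) to 1 (shut). A call has 1 to 8 rows; each row shifts and turns the pose as measured when the row begins, along the tool's axes as they then stand; what a row does not reach is not made up. A row lasts 1/8 s, in which the tool goes at most 62.5 mm and 10.7 degrees, less where a joint would pass 70% of its speed; a pose out of reach is approached as far as the arm can. A call with a gripper value outside its range is refused whole. The fingers move at their own pace and stop on an object; "force" is the grip in N (left out, the last holds). Time passes only in rows, so rows that do not move let the fingers close. It gives the time, the measured TCP pose, the force and the opening at its end, in the units of the state.
- r.sense(): the state, without advancing time (a new reading comes with each control period).
- eyes.snapshot(name): name is "side" or "top" or "wrist"; returns the picture (420x560x3 uint8, red, green, blue); there is no depth.
- eyes.get_calibration(name): a dict with "mtx" (3x3 intrinsics, pixels), "R" (3x3) and "t" (3): a world point X has camera coordinates R X + t; the wrist camera has in their place "T_tool_cam" (4x4, takes a point from camera to tool coordinates, whose origin is the TCP and whose axes are the flange's). Camera axes: x right, y down, z forward; pixel columns grow to the right and rows downward; lengths in mm; the calibration is good to about 2 mm. A picture is of the moment at which its call begins: read the wrist's pose just before it. get_calibration takes no time and is no camera call.
- r.hand_in(): hands the job in, once; it reports no verdict.
The state is a dict: "time": time; "joint_pos": joint angles; "qd": joint speeds; "joint_efforts": joint torques, N m; "tool_pos": TCP position; "tcp_rot": TCP orientation; "ft_force": force on the tool from outside, world axes, zero at the start; "wrist_torque": the same for the moment, N m; "finger_gap": finger opening in mm.
Only numpy, scipy, OpenCV 4.12 (cv2) and the standard library are available. Lean on these libraries where they do the work, as an engineer would, in place of code of your own. Each camera call takes 0.05 s, during which the arm holds its last target. There are 200 camera calls.

## Working session

There is one attempt and no reset: what is moved stays moved. The work goes in short steps, Python scripts to look and compute and a tool call to move; the robot and the scene stay as the last step left them, time stands still between calls to the robot, and variables do not carry over. Pictures are saved under pics/ and viewed, about 8 in all and at most 12, crops included, and the job is handed in when it is done.

Besides the shell and the picture viewer there is one more tool, called after "Call:" by a JSON object that holds its "name" and its "arguments", one argument or row to a line. play_rows: Moves the arm, as the interface text tells. Its arguments: {"type":"object","properties":{"deltas":{"type":"array"},"force":{"type":"number"}},"required":["deltas"]}

```bash
mkdir -p pics
python3 - <<'E'
from bench import r,eyes
import cv2,numpy as np
for n in ["top","side"]:
    cv2.imwrite(f"pics/{n}0.png",eyes.snapshot(n)[:,:,::-1])
    c=eyes.get_calibration(n);print(n,{k:np.round(v,3).tolist() for k,v in c.items()})
print(np.round(eyes.get_calibration("wrist")["T_tool_cam"],3).tolist())
print(r.sense())
E
```

```text
top {'mtx': [[456.873, 0.0, 290.312], [0.0, 456.873, 210.31], [0.0, 0.0, 1.0]], 'R': [[-0.01, -1.0, -0.022], [-0.994, 0.012, -0.105], [0.105, 0.021, -0.994]], 't': [-9.305, 640.636, 1095.591]}
side {'mtx': [[397.498, 0.0, 282.088], [0.0, 397.498, 211.283], [0.0, 0.0, 1.0]], 'R': [[-0.672, -0.74, -0.022], [-0.371, 0.361, -0.856], [0.641, -0.567, -0.517]], 't': [425.749, 331.572, 494.385]}
[[0.001, -0.958, -0.286, 71.86], [1.0, 0.001, -0.0, -0.044], [0.001, -0.286, 0.958, -142.679], [0.0, 0.0, 0.0, 1.0]]
{'time': 0.1, 'joint_pos': array([-7.07830454e+01,  7.51322783e+00,  8.53223484e+01, -1.52975164e-03,
        8.72625875e+01, -4.89465570e+00]), 'qd': array([ 0.02519728, -0.04645243, -0.16590562, -0.02253844,  0.01591332,
       -0.04667212]), 'joint_efforts': array([ 1.88450547e-03, -5.70953715e+01, -5.01940870e+01, -1.87558439e-04,
        8.12741462e-03, -1.25879556e-04]), 'tool_pos': array([ 244.94073142, -547.1798933 ,  230.33045838]), 'tcp_rot': array([-1.79902064e+02, -6.85340952e-03,  2.41116789e+01]), 'ft_force': array([-0.50044834, -0.02849774, -0.02985689]), 'wrist_torque': array([-0.04153731, -0.0066431 , -0.01442106]), 'finger_gap': 85.42711840449567}
```

View pics/top0.png

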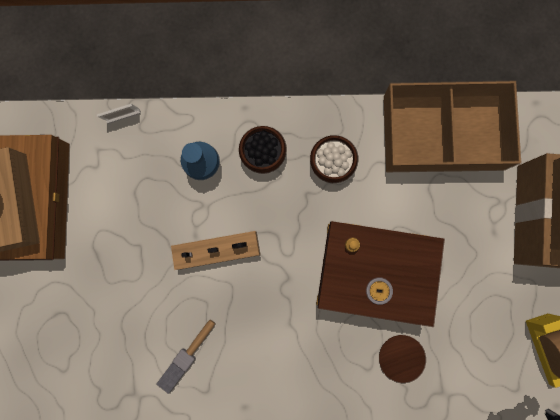

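View pics/side0.png

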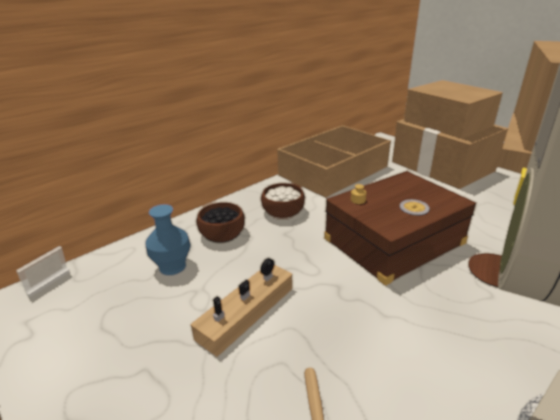

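The top view shows the stand at (215,250), with its right-hand key at (239,246) having the widest head. In the side view that key is at (268,267) and is round. The lock is at (379,291) and the weight at (353,245). Next I'll measure these.

```bash
cat > h.py <<'E'
import numpy as np,cv2
from bench import r,eyes
from scipy.spatial.transform import Rotation as Rn
def cam(n,s=None):
    c=eyes.get_calibration(n)
    if n!="wrist": return c["mtx"],c["R"],c["t"]
    s=s or r.sense(); T=np.eye(4); T[:3,:3]=Rn.from_euler("xyz",s["tcp_rot"],degrees=True).as_matrix(); T[:3,3]=s["tool_pos"]
    W=np.linalg.inv(T@c["T_tool_cam"]); return c["mtx"],W[:3,:3],W[:3,3]
def ray(C,uv,z):
    K,R,t=C; R=np.array(R);t=np.array(t).ravel(); o=-R.T@t
    d=R.T@np.linalg.inv(K)@np.array([uv[0],uv[1],1.]); return o+d*(z-o[2])/d[2]
def proj(C,X):
    K,R,t=C; p=np.array(K)@(np.array(R)@X+np.array(t).ravel()); return p[:2]/p[2]
E
python3 - <<'E'
from h import *
im=cv2.imread("pics/top0.png"); C=cam("top")
hsv=cv2.cvtColor(im,cv2.COLOR_BGR2HSV)
# stand top: pale wood
roi=np.zeros(im.shape[:2],np.uint8); roi[225:278,165:268]=255
m=((hsv[...,1]>75)&(hsv[...,2]>120)&(roi>0)).astype(np.uint8)
m=cv2.morphologyEx(m,cv2.MORPH_CLOSE,np.ones((9,9)))
def big(m): return max(cv2.findContours(m,0,1)[0],key=cv2.contourArea)
c=big(m); P=np.array([ray(C,p[0],40)[:2] for p in c],np.float32); R=cv2.minAreaRect(P); print("stand",R,cv2.boxPoints(R).round().tolist())
roi[:]=0; roi[220:330,310:450]=255
m=((hsv[...,2]<110)&(hsv[...,1]>100)&(roi>0)).astype(np.uint8); m=cv2.morphologyEx(m,cv2.MORPH_CLOSE,np.ones((25,25)))
c=big(m);P=np.array([ray(C,p[0],110)[:2] for p in c],np.float32);R=cv2.minAreaRect(P);print("chest",R,cv2.boxPoints(R).round().tolist())
roi[:]=0; roi[275:308,362:396]=255
m=((hsv[...,2]>100)&(roi>0)).astype(np.uint8);c=big(m);e=cv2.minEnclosingCircle(c);print("ring",e,ray(C,e[0],114))
for uv in[(239,246),(213,250.5),(187,255)]: print(ray(C,uv,76))
a=cv2.resize(im[225:280,165:270],None,fx=6,fy=6,interpolation=2);b=cv2.resize(im[272:310,360:400],None,fx=4,fy=4,interpolation=2)
side=cv2.resize(cv2.imread("pics/side0.png")[245:350,190:300],None,fx=3,fy=2.5,interpolation=2)
o=np.zeros((600,640,3),np.uint8);o[:330,:630]=a;o[332:332+152,:160]=b;o[332:594,170:500]=side;cv2.imwrite("pics/crop.png",o)
E
```

```text
stand ((545.1293334960938, 170.01596069335938), (59.930633544921875, 210.81565856933594), 9.623827934265137) [[498.0, 269.0], [533.0, 61.0], [592.0, 71.0], [557.0, 279.0]]
chest ((487.95458984375, -218.71914672851562), (265.1603698730469, 199.47129821777344), 80.54928588867188) [[368.0, -333.0], [565.0, -366.0], [608.0, -104.0], [411.0, -72.0]]
ring ((379.28570556640625, 290.71429443359375), 13.132080078125) [ 448.25862839 -215.75550107  114.        ]
[552.60405576 105.090566    76.        ]
[542.61709864 166.72155785  76.        ]
[532.62589291 228.37876846  76.        ]
```

View pics/crop.png

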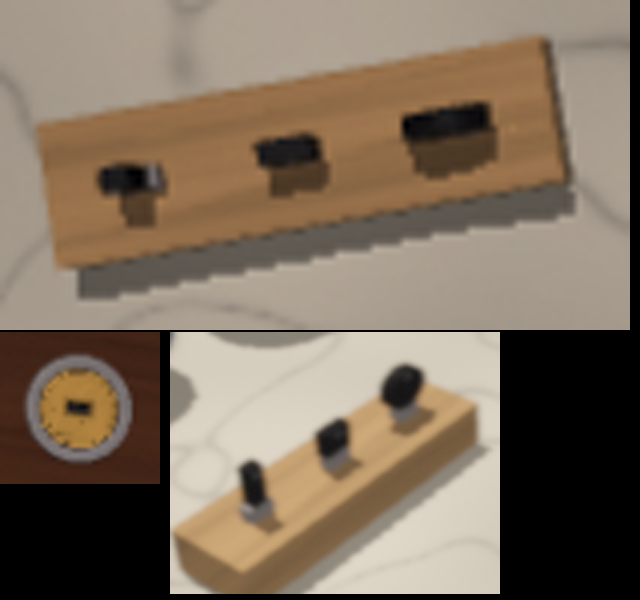

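The crop confirms the round key is the right-hand one, at stand y = -65. The stand's yaw is about +9.6° and the chest's about -9.5°. The lock comes out at (448,-214), within 4 mm by two methods. I'll write a row planner, then go above the lock for a wrist look.

```bash
cat >> h.py <<'E'
def plan(pos,yaw,n,s=None,roll=180,pitch=0):
    s=s or r.sense(); A=Rn.from_euler("xyz",s["tcp_rot"],degrees=True); B=Rn.from_euler("xyz",[roll,pitch,yaw],degrees=True)
    v=(A.inv()*B).as_rotvec(); d=(np.array(pos)-s["tool_pos"])/n/1000; print("rotvec/row",np.round(v/n,4),"total deg",np.degrees(np.linalg.norm(v)).round(2))
    for i in range(n): print(np.round((A*Rn.from_rotvec(v*i/n)).inv().apply(d),4).tolist())
E
python3 -c "
from h import *
plan([448,-214,214],80.5,8)"
```

```text
rotvec/row [-2.00e-04 -1.00e-04 -1.23e-01] total deg 56.39
[0.0402, -0.0276, 0.0021]
[0.0433, -0.0225, 0.0021]
[0.0457, -0.017, 0.0021]
[0.0474, -0.0113, 0.0021]
[0.0485, -0.0054, 0.0021]
[0.0488, 0.0006, 0.0021]
[0.0483, 0.0066, 0.002]
[0.0472, 0.0125, 0.002]
```

Call:
{"name": "play_rows", "arguments": {
  "deltas": [
    [[0.04, -0.028, 0.002], [0, 0, -0.123], 0],
    [[0.043, -0.0225, 0.002], [0, 0, -0.123], 0],
    [[0.046, -0.017, 0.002], [0, 0, -0.123], 0],
    [[0.047, -0.011, 0.002], [0, 0, -0.123], 0],
    [[0.0485, -0.005, 0.002], [0, 0, -0.123], 0],
    [[0.049, 0.0005, 0.002], [0, 0, -0.123], 0],
    [[0.048, 0.0065, 0.002], [0, 0, -0.123], 0],
    [[0.047, 0.0125, 0.002], [0, 0, -0.123], 0]
  ],
  "force": 60
}}

```text
time: 1.1
tool_pos: [446.2, -203.3, 210.6]
tcp_rot: [-179.7, -0.3, 81.9]
ft_force: [0.7, -1.0, -0.3]
finger_gap: 85.4
```

```bash
python3 -c "
from h import *
plan([448,-214,214],80.5,2)"
```

```text
rotvec/row [-0.0023 -0.0026  0.0122] total deg 1.46
[-0.0051, 0.0017, -0.0017]
[-0.0051, 0.0017, -0.0017]
```

Call:
{"name": "play_rows", "arguments": {
  "deltas": [
    [[-0.01, 0.003, -0.003], [-0.005, -0.005, 0.024], 0],
    [[0, 0, 0], [0, 0, 0], 0],
    [[0, 0, 0], [0, 0, 0], 0]
  ]
}}

```text
time: 1.48
tool_pos: [448.1, -211.6, 212.5]
tcp_rot: [-179.9, -0.1, 80.7]
ft_force: [-0.5, -0.6, 0.1]
finger_gap: 85.4
```

Run:
```python
from h import *
s=r.sense(); im=eyes.snapshot("wrist")[:,:,::-1].copy(); cv2.imwrite("pics/wl.png",im)
print(s["tool_pos"],s["tcp_rot"]); C=cam("wrist",s); uv=proj(C,np.array([448,-214,114.])); print(uv,C[0][0])
hsv=cv2.cvtColor(im,cv2.COLOR_BGR2HSV)
m=cv2.inRange(hsv,(10,100,120),(35,255,255)); 
cs=[c for c in cv2.findContours(m,0,1)[0] if cv2.contourArea(c)>300]
for c in cs:
    e=cv2.fitEllipse(cv2.convexHull(c)); print(e, ray(C,e[0],114))
```

```text
[ 448.06237643 -211.6410002   212.54663601] [-1.79922029e+02 -6.48492704e-02  8.07196815e+01]
[284.68039566 213.90791229] [340.64220723   0.         283.04919413]
((286.9253234863281, 214.83824157714844), (57.48786926269531, 59.199893951416016), 92.78766632080078) [ 449.5296318  -214.97896851  114.        ]
((435.0123596191406, 109.5002670288086), (50.16220474243164, 56.14109802246094), 42.736690521240234) [ 560.53437862 -157.03827958  114.        ]
```

View pics/wl.png

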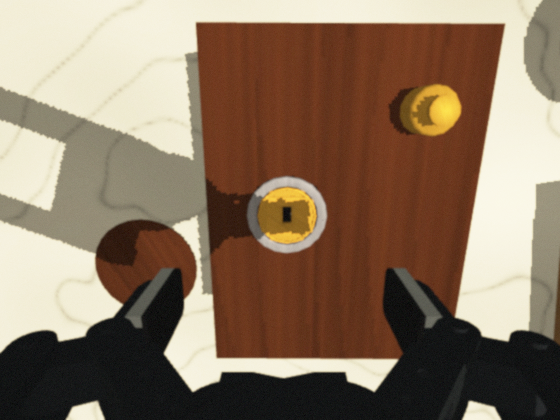

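The wrist view shows the lock at (287,215), with the slot upright in the picture. The brass measures about 43 mm across against 44 given. Next come the slot centre and the lid yaw, then the move to the stand.

Run:
```python
from h import *
s=r.sense(); im=cv2.imread("pics/wl.png"); C=cam("wrist",s)
g=cv2.cvtColor(im,cv2.COLOR_BGR2GRAY)
m=np.zeros_like(g); m[200:230,272:302]=(g[200:230,272:302]<45)
c=max(cv2.findContours(m,0,1)[0],key=cv2.contourArea); R=cv2.minAreaRect(np.array([ray(C,p[0],114)[:2] for p in c],np.float32));print(R,ray(C,cv2.minAreaRect(c)[0],114))
hsv=cv2.cvtColor(im,cv2.COLOR_BGR2HSV)
sat=(hsv[...,1]>90).astype(np.uint8)*255
def line(pts):
    P=np.array([ray(C,p,110)[:2] for p in pts],np.float32); v=cv2.fitLine(P,cv2.DIST_HUBER,0,.01,.01).ravel(); return np.degrees(np.arctan2(v[1],v[0])),v
far=[(u,20+np.argmax(sat[15:60,u]>0)-5) for u in range(215,490,5)]
right=[(505-np.argmax(sat[v,440:506][::-1]>0),v) for v in range(40,80,4)]+[(505-np.argmax(sat[v,440:506][::-1]>0),v) for v in range(150,260,5)]
for l in(far,right): print(line(l))
plan([556,106,190],99.6,8)
```

```text
((449.2972106933594, -214.5375518798828), (10.866241455078125, 5.217975616455078), 80.80391693115234) [ 449.29123986 -214.50296171  114.        ]
(np.float32(-9.238422), array([ 9.8702884e-01, -1.6054314e-01,  5.0960709e+02, -9.4729179e+01],
      dtype=float32))
(np.float32(80.41628), array([ 1.6648839e-01,  9.8604339e-01,  5.9311700e+02, -1.9901897e+02],
      dtype=float32))
rotvec/row [-0.0001 -0.0001 -0.0412] total deg 18.89
[0.0414, 0.0069, 0.0029]
[0.0411, 0.0086, 0.0028]
[0.0407, 0.0103, 0.0028]
[0.0402, 0.012, 0.0028]
[0.0397, 0.0136, 0.0028]
[0.0391, 0.0152, 0.0028]
[0.0384, 0.0168, 0.0028]
[0.0377, 0.0184, 0.0028]
```

Call:
{"name": "play_rows", "arguments": {
  "deltas": [
    [[0.041, 0.007, 0.003], [0, 0, -0.041], 0],
    [[0.041, 0.0085, 0.003], [0, 0, -0.041], 0],
    [[0.041, 0.01, 0.003], [0, 0, -0.041], 0],
    [[0.04, 0.012, 0.003], [0, 0, -0.041], 0],
    [[0.04, 0.0135, 0.003], [0, 0, -0.041], 0],
    [[0.039, 0.015, 0.002], [0, 0, -0.041], 0],
    [[0.038, 0.017, 0.002], [0, 0, -0.041], 0],
    [[0.038, 0.018, 0.002], [0, 0, -0.041], 0]
  ]
}}

```text
time: 2.52
tool_pos: [558.7, 102.8, 191.1]
tcp_rot: [-180.0, 0.0, 98.8]
ft_force: [0.0, -0.8, -0.4]
finger_gap: 85.5
```

Call:
{"name": "play_rows", "arguments": {
  "deltas": [
    [[0, 0, 0], [0, 0, 0], 0],
    [[0, 0, 0], [0, 0, 0], 0]
  ]
}}

```text
time: 2.78
tool_pos: [558.9, 103.3, 190.4]
tcp_rot: [-179.9, 0.0, 98.8]
ft_force: [-1.1, 0.2, 0.2]
finger_gap: 85.8
```

Run:
```python
from h import *
s=r.sense(); im=eyes.snapshot("wrist")[:,:,::-1].copy(); cv2.imwrite("pics/wk.png",im)
print(s["tool_pos"],s["tcp_rot"]); C=cam("wrist",s)
print("expected head top",proj(C,np.array([556,106,86.])),"shoulder",proj(C,np.array([556,106,40.])))
g=cv2.cvtColor(im,cv2.COLOR_BGR2GRAY); m=(g<40).astype(np.uint8)
for c in cv2.findContours(m,0,1)[0]:
    if cv2.contourArea(c)>150: print(cv2.boundingRect(c),cv2.minAreaRect(c))
```

```text
[558.93209986 103.25109993 190.37318195] [-1.79899126e+02  3.16530354e-02  9.87877772e+01]
expected head top [281.08411139 204.77115202] shoulder [281.45533599 190.64922536]
(0, 221, 560, 199) ((279.5, 320.0), (197.99996948242188, 558.9998779296875), 90.0)
(276, 177, 12, 43) ((281.5, 198.0), (42.0, 11.0), 90.0)
(275, 100, 12, 29) ((280.5, 114.0), (28.0, 11.0), 90.0)
(488, 54, 72, 117) ((523.4999389648438, 111.99999237060547), (115.99998474121094, 70.99998474121094), 90.0)
(273, 1, 14, 30) ((279.5, 15.5), (29.0, 13.0), 90.0)
```

View pics/wk.png

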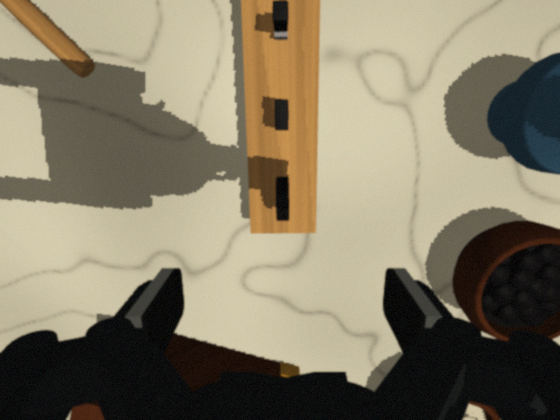

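The round head fills (276–288, 177–219) and the stand edges run nearly upright. Next, its position and the stand's yaw.

Run:
```python
from h import *
s=r.sense(); im=cv2.imread("pics/wk.png"); C=cam("wrist",s)
hsv=cv2.cvtColor(im,cv2.COLOR_BGR2HSV); g=hsv[...,2]
k=[]
for z in(68,80): 
    print(z,ray(C,(281.7,198.3),z).round(1))
# ends of silhouette (z68 disc edge points)
print(ray(C,(281.7,177),74).round(1),ray(C,(281.7,220),74).round(1))
# key line, mean height: round(68), square(60), slim(64)
P=[ray(C,(281.7,198.3),70),ray(C,(280.9,114.3),62),ray(C,(279.9,16),66)]
P=np.array(P); print(P.round(1)); d=P[2]-P[0]; print("y-axis yaw",np.degrees(np.arctan2(d[1],d[0]))-90, np.linalg.norm(d[:2]))
# stand edges at z=40
sat=(hsv[...,1]>90)
for side in(0,1):
    pts=[]
    for v in range(40,225,6):
        if side==1: u=300+np.argmin(sat[v,300:340])
        else: u=270-np.argmin(sat[v,225:271][::-1])
        pts.append(ray(C,(u+(-0.5 if side else .5),v),40)[:2])
    v=cv2.fitLine(np.array(pts,np.float32),cv2.DIST_HUBER,0,.01,.01).ravel(); a=np.degrees(np.arctan2(v[1],v[0]))%180; print(side,a-90,v)
```

```text
68 [556.3 106.3  68. ]
80 [555.9 109.4  80. ]
[553.5 124.6  74. ] [558.8  90.1  74. ]
[[556.2 106.8  70. ]
 [545.7 170.3  62. ]
 [535.  235.7  66. ]]
y-axis yaw 9.33424738058433 130.63122862446608
0 9.572311 [ 1.6629221e-01 -9.8607653e-01  5.1835925e+02  1.5094983e+02]
1 9.375198 [ 1.6289887e-01 -9.8664278e-01  5.7643549e+02  1.6932100e+02]
```

Key at (556.2,106.5) and stand yaw 9.45°, in agreement with the top view. Descending with the jaws half closed.

```bash
python3 -c "
from h import *
plan([556.2,106.3,120],99.4,4)"
```

```text
rotvec/row [-0.0004  0.0001 -0.0028] total deg 0.64
[0.0009, -0.0005, 0.0176]
[0.0009, -0.0005, 0.0176]
[0.0009, -0.0005, 0.0176]
[0.0009, -0.0005, 0.0176]
```

Call:
{"name": "play_rows", "arguments": {
  "deltas": [
    [[0.001, -0.0005, 0.018], [0, 0, -0.003], 0.45],
    [[0.001, -0.0005, 0.018], [0, 0, -0.003], 0.45],
    [[0.001, -0.0005, 0.018], [0, 0, -0.003], 0.45],
    [[0.001, -0.0005, 0.017], [0, 0, -0.003], 0.45],
    [[0, 0, 0], [0, 0, 0], 0.45],
    [[0, 0, 0], [0, 0, 0], 0.45]
  ]
}}

```text
time: 3.58
tool_pos: [554.2, 103.9, 112.4]
tcp_rot: [-179.7, 0.0, 99.2]
ft_force: [0.2, -0.3, 0.4]
finger_gap: 46.9
```

```bash
python3 -c "
from h import *
plan([556.2,106.3,49],99.4,6)"
```

```text
rotvec/row [-0.0008  0.0001 -0.0004] total deg 0.33
[0.0003, 0.0004, 0.0106]
[0.0003, 0.0004, 0.0106]
[0.0003, 0.0004, 0.0106]
[0.0003, 0.0004, 0.0106]
[0.0003, 0.0004, 0.0106]
[0.0003, 0.0004, 0.0106]
```

Call:
{"name": "play_rows", "arguments": {
  "deltas": [
    [[0.001, 0.001, 0.012], [-0.001, 0, 0], 0.45],
    [[0.001, 0.0005, 0.012], [-0.001, 0, 0], 0.45],
    [[0.0005, 0.0005, 0.012], [-0.001, 0, 0], 0.45],
    [[0.0005, 0.0005, 0.012], [-0.001, 0, 0], 0.45]
  ]
}}

```text
time: 4.08
tool_pos: [558.1, 107.8, 63.6]
tcp_rot: [179.8, 0.0, 99.3]
ft_force: [-0.4, -0.3, -0.2]
finger_gap: 47.1
```

```bash
python3 -c "
from h import *
plan([556.2,106.3,49],99.4,1)"
```

```text
rotvec/row [ 0.0035  0.0007 -0.0025] total deg 0.25
[-0.0011, -0.0021, 0.0146]
```

Call:
{"name": "play_rows", "arguments": {
  "deltas": [
    [[-0.001, -0.002, 0.008], [0.003, 0, -0.002], 0.45],
    [[0, 0, 0.006], [0, 0, 0], 0.45],
    [[0, 0, 0], [0, 0, 0], 0.45]
  ]
}}

```text
time: 4.45
tool_pos: [554.9, 106.2, 46.8]
tcp_rot: [-179.8, 0.0, 99.4]
ft_force: [0.4, -0.8, -0.9]
finger_gap: 47.4
```

```bash
python3 -c "
from h import *
plan([556.2,106.3,49],99.4,1)"
```

```text
rotvec/row [-0.0027  0.0005 -0.0003] total deg 0.16
[-0.0002, 0.0013, -0.0022]
```

Now to close on the head.

Call:
{"name": "play_rows", "arguments": {
  "deltas": [
    [[0, 0.001, -0.003], [-0.002, 0, 0], 0.6],
    [[0, 0, -0.0005], [0, 0, 0], 0.8],
    [[0, 0, -0.0005], [0, 0, 0], 1.0],
    [[0, 0, -0.0005], [0, 0, 0], 1.0],
    [[0, 0, -0.0005], [0, 0, 0], 1.0]
  ],
  "force": 60
}}

```text
time: 5.08
tool_pos: [557.1, 106.5, 53.7]
tcp_rot: [179.9, 0.0, 99.4]
ft_force: [0.3, 0.8, -1.2]
finger_gap: 8.8
```

Call:
{"name": "play_rows", "arguments": {
  "deltas": [
    [[0, 0, -0.0005], [0, 0, 0], 1.0]
  ]
}}

```text
time: 5.2
tool_pos: [557.1, 106.5, 54.2]
tcp_rot: [179.9, 0.0, 99.4]
ft_force: [-0.4, 0.1, -1.2]
finger_gap: 9.3
```

Call:
{"name": "play_rows", "arguments": {
  "deltas": [
    [[0, 0, -0.008], [0, 0, 0], 1.0],
    [[0, 0, -0.012], [0, 0, 0], 1.0],
    [[0, 0, -0.015], [0, 0, 0], 1.0],
    [[0, 0, -0.03], [0, 0, 0], 1.0],
    [[0, 0, -0.04], [0, 0, 0], 1.0],
    [[0, 0, -0.035], [0, 0, 0], 1.0],
    [[0, 0, -0.02], [0, 0, 0], 1.0],
    [[0, 0, 0], [0, 0, 0], 1.0]
  ]
}}

```text
time: 6.2
tool_pos: [557.1, 106.6, 227.0]
tcp_rot: [179.6, 0.1, 99.4]
ft_force: [0.7, -0.2, -0.7]
finger_gap: 9.1
```

Run:
```python
from h import *
s=r.sense(); print(s["tool_pos"],s["tcp_rot"],s["ft_force"],s["finger_gap"])
im=eyes.snapshot("side")[:,:,::-1].copy(); cv2.imwrite("pics/s1.png",im)
w=eyes.snapshot("wrist")[:,:,::-1].copy(); cv2.imwrite("pics/w1.png",w)
C=cam("side"); T=Rn.from_euler("xyz",s["tcp_rot"],degrees=True)
p=s["tool_pos"]; uv=proj(C,p).round().astype(int); print(uv)
for z in(19,-9+28+0,): pass
for dz in (0,-9,-37): print(dz,proj(C,p+[0,0,dz]))
a=cv2.resize(im[max(0,uv[1]-50):uv[1]+50,uv[0]-70:uv[0]+70],None,fx=5,fy=5,interpolation=2)
cv2.imwrite("pics/s1c.png",a)
W=cam("wrist",s); print("tip in wrist",proj(W,p+[0,0,-37.]),"shoulder",proj(W,p+[0,0,-9.]))
```

```text
[557.05713801 106.60045281 226.95311982] [1.79615053e+02 6.32405501e-02 9.93812343e+01] [ 0.71862743 -0.16837307 -0.73149213] 9.121305800969687
[263 193]
0 [262.96092674 193.28497901]
-9 [263.20635915 197.92043792]
-37 [263.94883776 211.94356236]
tip in wrist [284.06070608 242.37364284] shoulder [284.619874   264.03751979]
```

View pics/s1c.png

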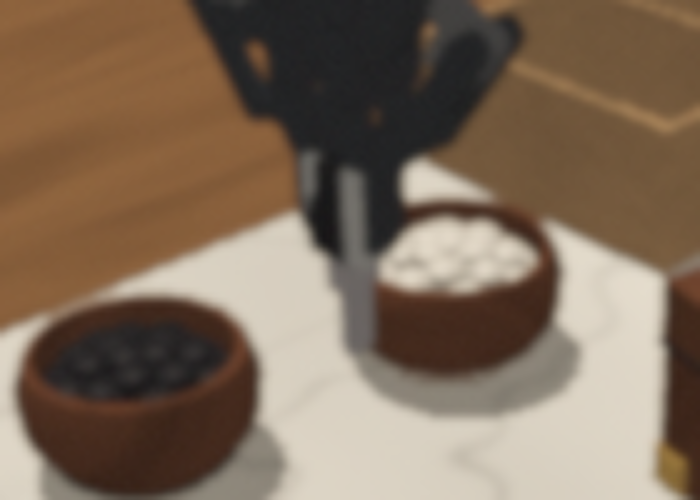

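View pics/w1.png

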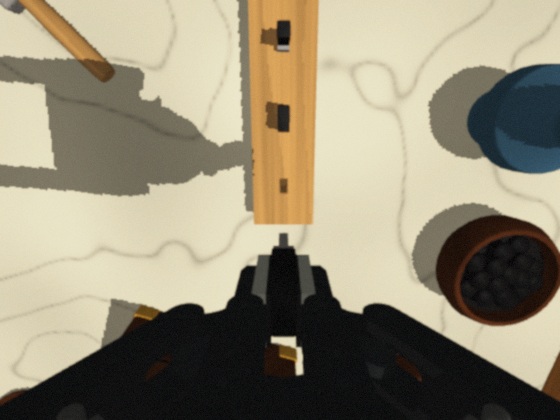

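The key is held upright, with its tip at about (283,234) in the wrist view, and the slot behind it is empty. I'll check its offset along tool x and its height in the grip by projecting the key's known points.

Run:
```python
from h import *
s=r.sense(); W=cam("wrist",s); T=Rn.from_euler("xyz",s["tcp_rot"],degrees=True); P=lambda x,y,z: proj(W,s["tool_pos"]+T.apply([x,y,z])).round(1)
im=cv2.imread("pics/w1.png")
for v in range(228,266,2): print(v,im[v,276:292].mean(axis=1).astype(int).tolist())
for dz in(0,3,5):  # dz: key lower in hand by dz
  print(dz,"tip corner",P(6,0,35+dz),P(4,0,37+dz),"neck low edge",P(9,0,9+dz),"neck top",P(9,0,-3+dz),"disc",[P(18*np.cos(a),0,-19+dz+18*np.sin(a)) for a in(-.6,-.3,0,.3,.6)])
```

```text
228 [216, 217, 216, 215, 214, 216, 215, 215, 214, 213, 214, 213, 213, 214, 215, 213]
230 [217, 214, 214, 216, 217, 213, 215, 214, 214, 215, 212, 212, 213, 215, 212, 211]
232 [215, 213, 209, 195, 188, 184, 182, 175, 176, 179, 185, 191, 204, 212, 214, 213]
234 [214, 210, 188, 135, 91, 80, 72, 72, 68, 77, 87, 130, 177, 207, 215, 214]
236 [214, 211, 185, 126, 76, 63, 63, 66, 63, 63, 75, 121, 176, 207, 213, 213]
238 [216, 208, 179, 114, 70, 66, 65, 64, 64, 59, 73, 112, 171, 205, 213, 212]
240 [215, 210, 175, 110, 70, 64, 64, 64, 61, 62, 69, 106, 167, 203, 211, 211]
242 [217, 208, 178, 109, 72, 65, 62, 64, 63, 63, 69, 103, 165, 206, 212, 209]
244 [209, 203, 165, 104, 71, 66, 62, 66, 63, 62, 66, 94, 154, 196, 202, 201]
246 [96, 91, 83, 69, 61, 62, 66, 61, 63, 60, 60, 65, 78, 93, 92, 96]
248 [32, 32, 30, 27, 33, 30, 32, 33, 33, 29, 30, 27, 32, 36, 29, 35]
250 [11, 13, 3, 13, 9, 6, 6, 7, 0, 6, 5, 9, 12, 15, 7, 9]
252 [8, 11, 13, 10, 11, 12, 10, 10, 7, 8, 10, 13, 11, 15, 11, 8]
254 [6, 13, 10, 8, 10, 7, 11, 13, 16, 4, 11, 8, 13, 9, 8, 10]
256 [12, 13, 15, 4, 10, 11, 10, 9, 10, 12, 7, 13, 11, 1
[... 197 characters left out ...]

264 [10, 10, 14, 9, 8, 13, 13, 3, 9, 13, 10, 7, 6, 12, 6, 7]
0 tip corner [284.5 233.7] [284.5 235.8] neck low edge [284.8 246.9] neck top [284.9 257.4] disc [array([285.4, 272.5]), array([285.3, 261.1]), array([285.2, 253.4]), array([285.1, 249.9]), array([285. , 250.5])]
3 tip corner [284.5 231.9] [284.5 233.9] neck low edge [284.8 244.5] neck top [284.9 254.6] disc [array([285.3, 268.9]), array([285.2, 257.7]), array([285.2, 250.4]), array([285.1, 247.1]), array([285. , 247.7])]
5 tip corner [284.5 230.7] [284.5 232.7] neck low edge [284.7 243. ] neck top [284.9 252.9] disc [array([285.3, 266.5]), array([285.2, 255.6]), array([285.1, 248.4]), array([285.1, 245.2]), array([285. , 245.9])]
```

The key sits about 2 mm low in the grip and is centred, 0.6 mm towards tool -y. Moving over the lock.

```bash
python3 -c "
from h import *
plan([450,-214.8,195],80.6,8)"
```

```text
rotvec/row [0.0004 0.     0.041 ] total deg 18.78
[-0.0375, -0.0196, 0.0036]
[-0.0382, -0.0181, 0.0036]
[-0.0389, -0.0165, 0.0036]
[-0.0396, -0.0149, 0.0036]
[-0.0402, -0.0132, 0.0036]
[-0.0407, -0.0116, 0.0036]
[-0.0411, -0.0099, 0.0036]
[-0.0415, -0.0082, 0.0036]
```

Call:
{"name": "play_rows", "arguments": {
  "deltas": [
    [[-0.0375, -0.0195, 0.0035], [0, 0, 0.041], 1.0],
    [[-0.038, -0.018, 0.0035], [0, 0, 0.041], 1.0],
    [[-0.039, -0.0165, 0.0035], [0, 0, 0.041], 1.0],
    [[-0.0395, -0.015, 0.0035], [0, 0, 0.041], 1.0],
    [[-0.04, -0.013, 0.0035], [0, 0, 0.041], 1.0],
    [[-0.0405, -0.0115, 0.0035], [0, 0, 0.041], 1.0],
    [[-0.041, -0.01, 0.0035], [0, 0, 0.041], 1.0],
    [[-0.0415, -0.008, 0.0035], [0, 0, 0.041], 1.0]
  ]
}}

```text
time: 7.3
tool_pos: [439.1, -218.3, 181.8]
tcp_rot: [-179.0, -0.2, 80.3]
ft_force: [0.5, -0.5, -0.8]
finger_gap: 9.7
```

Call:
{"name": "play_rows", "arguments": {
  "deltas": [
    [[0, 0, 0], [0, 0, 0], 1.0],
    [[0, 0, 0], [0, 0, 0], 1.0]
  ]
}}

```text
time: 7.55
tool_pos: [436.5, -219.3, 178.5]
tcp_rot: [-178.7, -0.3, 80.1]
ft_force: [0.3, 0.3, -0.9]
finger_gap: 9.2
```

```bash
python3 -c "
from h import *
plan([450,-214.8,168],80.6,1)"
```

```text
rotvec/row [-0.0227 -0.0049 -0.0093] total deg 1.43
[0.0067, 0.0128, 0.0102]
```

Call:
{"name": "play_rows", "arguments": {
  "deltas": [
    [[0.0065, 0.0125, 0.006], [-0.022, -0.005, -0.009], 1.0],
    [[0, 0, 0], [0, 0, 0], 1.0]
  ]
}}

```text
time: 7.8
tool_pos: [451.0, -212.7, 170.9]
tcp_rot: [-180.0, -0.0, 80.8]
ft_force: [0.2, 0.0, -0.6]
finger_gap: 9.2
```

```bash
python3 -c "
from h import *
plan([450,-214.8,165],80.6,1)"
```

```text
rotvec/row [-0.0001 -0.0007  0.0028] total deg 0.17
[-0.0023, -0.0006, 0.0059]
```

Call:
{"name": "play_rows", "arguments": {
  "deltas": [
    [[-0.002, -0.0005, 0.005], [0, 0, 0.003], 1.0],
    [[0, 0, 0], [0, 0, 0], 1.0],
    [[0, 0, 0], [0, 0, 0], 1.0]
  ]
}}

```text
time: 8.18
tool_pos: [450.7, -213.4, 165.6]
tcp_rot: [-180.0, -0.0, 80.7]
ft_force: [0.2, 1.1, -0.1]
finger_gap: 9.1
```

Run:
```python
from h import *
s=r.sense(); print(s["tool_pos"],s["tcp_rot"],s["ft_force"])
im=eyes.snapshot("wrist")[:,:,::-1].copy(); cv2.imwrite("pics/w2.png",im)
C=cam("wrist",s); print("slot at",proj(C,np.array([449.35,-214.7,114])))
cv2.imwrite("pics/w2c.png",cv2.resize(im[180:280,220:350],None,fx=6,fy=6,interpolation=2))
plan([450,-214.8,155],80.6,1)
```

```text
[ 450.68590459 -213.36319667  165.61459364] [-1.79991042e+02 -3.51401889e-02  8.07471967e+01] [ 0.2058698   1.12600535 -0.0747631 ]
slot at [282.48721069 235.3547315 ]
rotvec/row [-0.0002 -0.0006  0.0024] total deg 0.14
[-0.0015, -0.0004, 0.0106]
```

View pics/w2c.png

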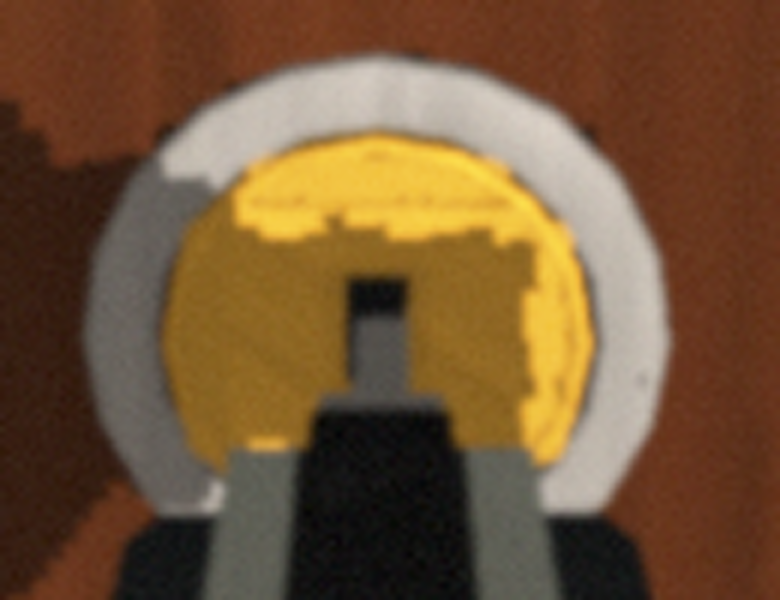

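The blade and slot line up in column (283 for both). Predicted and seen slot positions differ by 0.7 mm along tool x, so I'll shift about 2 mm that way and descend.

Call:
{"name": "play_rows", "arguments": {
  "deltas": [
    [[-0.002, 0, 0.003], [0, 0, 0.002], 1.0],
    [[0, 0, 0.004], [0, 0, 0], 1.0],
    [[0, 0, 0.003], [0, 0, 0], 1.0]
  ]
}}

```text
time: 8.6
tool_pos: [450.4, -215.9, 155.4]
tcp_rot: [180.0, -0.0, 80.6]
ft_force: [0.7, -1.1, -0.5]
finger_gap: 9.3
```

```bash
python3 -c "
from h import *
print(r.sense()['wrist_torque'])
plan([449.9,-215.2,150],80.6,1)"
```

```text
[ 0.00463166 -0.03066415 -0.04236742]
rotvec/row [ 0.0006 -0.0003 -0.0002] total deg 0.04
[0.0006, -0.0007, 0.0054]
```

Call:
{"name": "play_rows", "arguments": {
  "deltas": [
    [[0.0005, -0.0005, 0.002], [0, 0, 0], 1.0],
    [[0, 0, 0.002], [0, 0, 0], 1.0],
    [[0, 0, 0.002], [0, 0, 0], 1.0]
  ]
}}

```text
time: 8.98
tool_pos: [449.8, -215.2, 148.7]
tcp_rot: [180.0, -0.0, 80.6]
ft_force: [-0.1, -0.1, -0.8]
finger_gap: 9.3
```

Call:
{"name": "play_rows", "arguments": {
  "deltas": [
    [[0, 0, 0.002], [0, 0, 0], 1.0],
    [[0, 0, 0.002], [0, 0, 0], 1.0]
  ]
}}

```text
time: 9.22
tool_pos: [449.9, -215.2, 144.5]
tcp_rot: [180.0, -0.0, 80.6]
ft_force: [-0.2, 0.8, 1.5]
finger_gap: 9.4
```

The tip is about 8 mm into the slot with small forces. Pushing past the pins.

Call:
{"name": "play_rows", "arguments": {
  "deltas": [
    [[0, 0, 0.002], [0, 0, 0], 1.0],
    [[0, 0, 0.002], [0, 0, 0], 1.0]
  ]
}}

```text
time: 9.48
tool_pos: [449.3, -215.3, 141.1]
tcp_rot: [-179.9, -0.0, 80.6]
ft_force: [-3.8, 0.1, 5.4]
finger_gap: 8.9
```

Call:
{"name": "play_rows", "arguments": {
  "deltas": [
    [[0, 0, 0.002], [0, 0, 0], 1.0],
    [[0, 0, 0.002], [0, 0, 0], 1.0]
  ]
}}

```text
time: 9.72
tool_pos: [449.3, -215.5, 137.4]
tcp_rot: [-179.9, 0.0, 80.6]
ft_force: [-2.8, -0.0, 5.5]
finger_gap: 8.8
```

Call:
{"name": "play_rows", "arguments": {
  "deltas": [
    [[0, 0, 0.002], [0, 0, 0], 1.0],
    [[0, 0, 0.002], [0, 0, 0], 1.0]
  ]
}}

```text
time: 9.98
tool_pos: [450.4, -216.1, 135.0]
tcp_rot: [179.9, 0.1, 80.6]
ft_force: [-2.8, 1.3, 6.6]
finger_gap: 9.2
```

Call:
{"name": "play_rows", "arguments": {
  "deltas": [
    [[0.0005, -0.0004, 0.002], [0, 0, 0], 1.0],
    [[0, 0, 0.003], [0, 0, 0], 1.0]
  ]
}}

```text
time: 10.22
tool_pos: [450.7, -216.2, 131.4]
tcp_rot: [179.8, 0.2, 80.6]
ft_force: [-6.2, 2.2, 9.1]
finger_gap: 9.2
```

Call:
{"name": "play_rows", "arguments": {
  "deltas": [
    [[0, 0, 0.003], [0, 0, 0], 1.0],
    [[0, 0, 0.003], [0, 0, 0], 1.0]
  ]
}}

```text
time: 10.48
tool_pos: [450.6, -216.5, 126.2]
tcp_rot: [179.8, 0.2, 80.6]
ft_force: [-5.1, 1.9, 7.7]
finger_gap: 9.1
```

Call:
{"name": "play_rows", "arguments": {
  "deltas": [
    [[0.0008, -0.0006, 0.002], [0, 0, 0], 1.0],
    [[0, 0, 0.002], [0, 0, 0], 1.0]
  ]
}}

```text
time: 10.72
tool_pos: [450.8, -216.5, 125.5]
tcp_rot: [179.7, 0.3, 80.6]
ft_force: [-13.7, 6.7, 25.3]
finger_gap: 9.1
```

Call:
{"name": "play_rows", "arguments": {
  "deltas": [
    [[0, 0, 0.002], [0, 0, 0], 1.0],
    [[0, 0, 0.002], [0, 0, 0], 1.0]
  ]
}}

```text
time: 10.98
tool_pos: [450.8, -216.5, 125.5]
tcp_rot: [179.7, 0.3, 80.6]
ft_force: [-10.9, 5.5, 22.0]
finger_gap: 9.0
```

It stops dead at 125.5 under 25 N, which matches the predicted home height of 125. I'll ease the side load and check with a picture.

Call:
{"name": "play_rows", "arguments": {
  "deltas": [
    [[0.0007, -0.001, 0.0005], [0, 0, 0], 1.0],
    [[0.0004, -0.0006, 0.0005], [0, 0, 0], 1.0]
  ]
}}

```text
time: 11.22
tool_pos: [450.4, -216.2, 125.8]
tcp_rot: [179.5, 0.4, 80.6]
ft_force: [-0.7, -2.7, 3.4]
finger_gap: 9.7
```

Run:
```python
from h import *
s=r.sense(); print(s["tool_pos"],s["tcp_rot"],s["ft_force"],s["wrist_torque"],s["joint_pos"].round(1))
im=eyes.snapshot("wrist")[:,:,::-1].copy(); cv2.imwrite("pics/w3.png",im)
C=cam("wrist",s); T=Rn.from_euler("xyz",[180,0,80.6],degrees=True)
o=np.array([449.3,-215.2,114]); P=lambda a,x,y,z:print(a,proj(C,o+T.apply([x,y,-z])).round(1))
P("ring c",0,0,0);P("neck low",9,0,0);P("neck top",9,0,12);P("disc far",18,0,28);P("disc low",16,0,20);P("slot far",6.8,0,0)
cv2.imwrite("pics/w3c.png",cv2.resize(im[200:300,220:350],None,fx=6,fy=6,interpolation=2))
```

```text
[ 450.3518206  -216.1623226   125.76715236] [179.52839571   0.39532452  80.58517417] [-0.73132554 -2.69721988  3.44428752] [-0.29886058  0.17280145  0.03301226] [-31.4  -4.4 108.6  -0.2  75.2 -21.9]
ring c [282.  259.5]
neck low [282.  242.6]
neck top [282.1 252.7]
disc far [282.3 248.5]
disc low [282.2 245.3]
slot far [282.  246.8]
```

View pics/w3c.png

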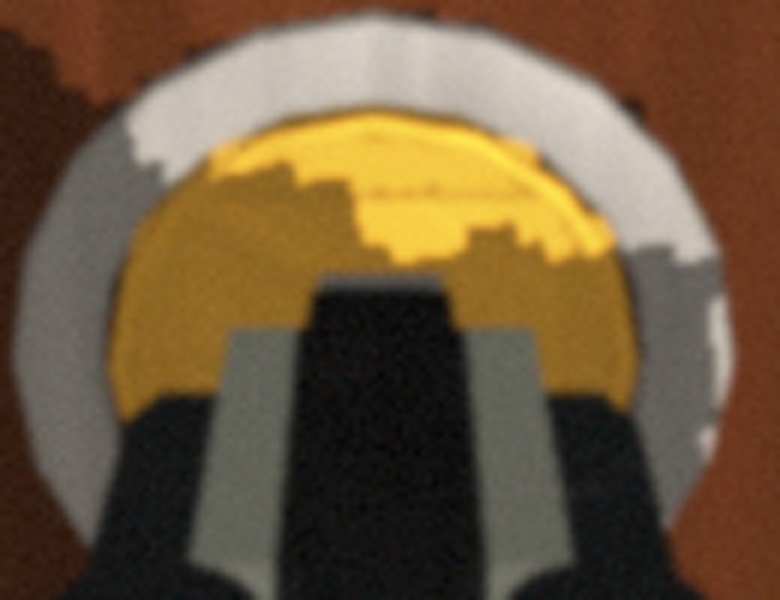

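The neck is down at the cylinder's face, row 245 against 243 predicted. That gap is within the keyway's play. One small wiggle with a push will confirm that it goes no further.

Call:
{"name": "play_rows", "arguments": {
  "deltas": [
    [[0.001, -0.0005, 0.002], [0, 0, 0], 1.0],
    [[0.001, 0.0005, 0.002], [0, 0, 0.01], 1.0],
    [[0, -0.0005, 0.002], [0, 0, -0.02], 1.0],
    [[0, 0, 0.002], [0, 0, 0.01], 1.0]
  ],
  "force": 80
}}

```text
time: 11.78
tool_pos: [450.7, -216.3, 125.5]
tcp_rot: [179.4, 0.6, 80.6]
ft_force: [-11.5, 5.7, 23.0]
finger_gap: 8.9
```

Run:
```python
from h import *
s=r.sense(); print(s["tool_pos"],s["tcp_rot"],s["ft_force"],s["wrist_torque"])
a=eyes.snapshot("wrist")[:,:,::-1]; cv2.imwrite("pics/w4.png",a)
C=cam("wrist",s); print(proj(C,np.array([449.3,-215.2,114.])))
print([(v,int(a[v,275:291].mean())) for v in range(234,256)])
```

```text
[ 450.65271448 -216.32708996  125.54364903] [179.44258505   0.62644135  80.57487253] [-11.54382937   5.74941288  22.98358272] [ 0.99488919  2.11371943 -0.02470156]
[281.26287455 259.40239439]
[(234, 156), (235, 156), (236, 147), (237, 137), (238, 133), (239, 131), (240, 129), (241, 127), (242, 124), (243, 112), (244, 98), (245, 88), (246, 81), (247, 66), (248, 40), (249, 19), (250, 13), (251, 15), (252, 15), (253, 16), (254, 17), (255, 15)]
```

It's seated and immovable at 125.5. Now turning clockwise (+tool z) in gentle steps.

Call:
{"name": "play_rows", "arguments": {
  "deltas": [
    [[0, -0.0006, 0.0002], [0, 0, 0.08], 1.0],
    [[0, -0.0003, 0.0005], [0, 0, 0.1], 1.0],
    [[0, -0.0003, 0.0005], [0, 0, 0.1], 1.0],
    [[0, -0.0003, 0.0005], [0, 0, 0.1], 1.0]
  ]
}}

```text
time: 12.32
tool_pos: [450.1, -216.2, 125.7]
tcp_rot: [179.1, 0.3, 58.1]
ft_force: [-3.1, -0.5, 9.6]
finger_gap: 9.0
```

```bash
cat > f.py <<'E'
from h import *
s=r.sense(); A=Rn.from_euler("xyz",s["tcp_rot"],degrees=True)
print("tool f",A.inv().apply(s["ft_force"]).round(1),"tool m",A.inv().apply(s["wrist_torque"]).round(3),s["tool_pos"].round(1),s["tcp_rot"].round(2))
plan(s["tool_pos"],s["tcp_rot"][2],1,s)
E
python3 f.py
```

```text
tool f [-2.1 -2.2 -9.6] tool m [ 0.648 -0.317 -0.032] [ 450.1 -216.2  125.7] [179.13   0.35  58.13]
rotvec/row [0.0151 0.0061 0.    ] total deg 0.93
[0.0, 0.0, 0.0]
```

Call:
{"name": "play_rows", "arguments": {
  "deltas": [
    [[-0.0001, -0.0003, 0.0004], [0.005, 0.002, 0.12], 1.0],
    [[-0.0001, -0.0003, 0.0004], [0.003, 0.001, 0.12], 1.0],
    [[-0.0001, -0.0003, 0.0004], [0.003, 0.001, 0.12], 1.0],
    [[-0.0001, -0.0003, 0.0004], [0.003, 0.001, 0.12], 1.0]
  ]
}}

```text
time: 12.82
tool_pos: [449.8, -216.3, 125.8]
tcp_rot: [179.8, -0.2, 29.7]
ft_force: [-2.8, -0.4, 7.3]
finger_gap: 8.8
```

```bash
python3 f.py
```

```text
tool f [-2.6 -1.  -7.3] tool m [ 0.274 -0.507 -0.034] [ 449.8 -216.3  125.8] [179.82  -0.21  29.74]
rotvec/row [ 0.0032 -0.0037 -0.    ] total deg 0.28
[0.0, 0.0, 0.0]
```

Target yaw is about -15°, so 45° (0.78 rad) remains.

Call:
{"name": "play_rows", "arguments": {
  "deltas": [
    [[-0.0003, -0.0002, 0.0004], [0.001, -0.001, 0.12], 1.0],
    [[-0.0003, -0.0002, 0.0004], [0.001, -0.001, 0.12], 1.0],
    [[-0.0003, -0.0001, 0.0004], [0.001, -0.001, 0.12], 1.0],
    [[-0.0003, -0.0001, 0.0004], [0, 0, 0.12], 1.0]
  ]
}}

```text
time: 13.32
tool_pos: [449.5, -216.1, 125.7]
tcp_rot: [-179.9, -0.2, 1.3]
ft_force: [-2.8, 0.6, 7.9]
finger_gap: 8.8
```

```bash
python3 f.py
```

```text
tool f [-2.7 -0.7 -7.9] tool m [ 0.119 -0.559 -0.03 ] [ 449.5 -216.1  125.7] [-1.7995e+02 -1.7000e-01  1.3200e+00]
rotvec/row [-0.0009 -0.0029  0.    ] total deg 0.18
[0.0, 0.0, 0.0]
```

Call:
{"name": "play_rows", "arguments": {
  "deltas": [
    [[-0.0003, 0, 0.0004], [0, -0.001, 0.09], 1.0],
    [[-0.0003, 0, 0.0004], [0, -0.001, 0.09], 1.0],
    [[-0.0002, 0, 0.0004], [0, 0, 0.07], 1.0],
    [[0, 0, 0.0004], [0, 0, 0.02], 1.0]
  ]
}}

```text
time: 13.82
tool_pos: [449.5, -215.9, 125.7]
tcp_rot: [-179.9, -0.1, -14.7]
ft_force: [-5.1, 0.5, 8.7]
finger_gap: 8.7
```

Run:
```python
import f
from h import *
for n in("top","wrist"): cv2.imwrite(f"pics/e_{n}.png",eyes.snapshot(n)[:,:,::-1])
im=cv2.imread("pics/e_wrist.png"); cv2.imwrite("pics/ec.png",cv2.resize(im[200:300,220:350],None,fx=6,fy=6,interpolation=2))
```

```text
tool f [-5.1  0.8 -8.7] tool m [-0.109 -0.879 -0.04 ] [ 449.5 -215.9  125.7] [-1.799e+02 -1.000e-01 -1.473e+01]
rotvec/row [-0.0018 -0.0018  0.    ] total deg 0.15
[0.0, 0.0, 0.0]
```

View pics/ec.png

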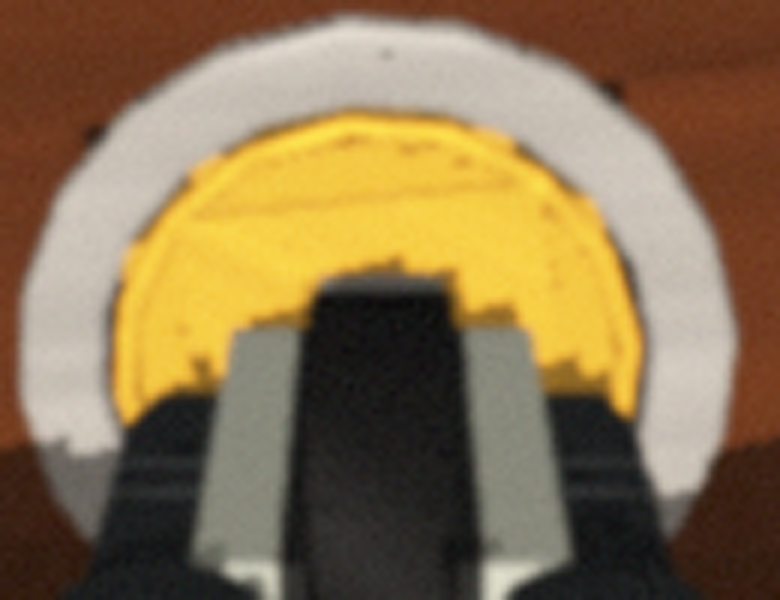

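The scribe line on the brass now tilts only about 5° relative to the hand, which has turned 95°. That puts the cylinder at about 90° (≈1.57 rad). The neck still sits on the face. Now a settle, then a check that it's steady.

Call:
{"name": "play_rows", "arguments": {
  "deltas": [
    [[-0.0004, 0, 0.0005], [0, 0, 0.003], 1.0],
    [[0, 0, 0.0005], [0, 0, 0.003], 1.0]
  ]
}}

```text
time: 14.18
tool_pos: [449.5, -215.9, 125.7]
tcp_rot: [-179.9, -0.1, -15.0]
ft_force: [-4.2, 1.0, 10.1]
finger_gap: 8.9
```

Run:
```python
import f
from h import *
for i in range(6):
    im=eyes.snapshot("wrist"); s=r.sense(); print(s["time"],s["tool_pos"].round(2),s["tcp_rot"].round(2),s["ft_force"].round(1),round(s["finger_gap"],1))
cv2.imwrite("pics/f.png",cv2.resize(im[200:300,220:350,::-1],None,fx=6,fy=6,interpolation=2))
```

```text
tool f [ -4.3   0.1 -10.1] tool m [-0.068 -0.992 -0.088] [ 449.5 -215.9  125.7] [-1.799e+02 -1.500e-01 -1.502e+01]
rotvec/row [-0.0017 -0.0025  0.    ] total deg 0.17
[0.0, 0.0, 0.0]
14.225 [ 449.53 -215.94  125.74] [-1.799e+02 -1.500e-01 -1.503e+01] [-4.1  1.4  9.1] 8.7
14.275 [ 449.51 -215.92  125.72] [-1.799e+02 -1.400e-01 -1.502e+01] [-4.3  1.3 10.1] 8.9
14.325 [ 449.54 -215.94  125.75] [-1.799e+02 -1.500e-01 -1.502e+01] [-3.8  1.2  9.7] 9.0
14.375 [ 449.54 -215.93  125.73] [-1.799e+02 -1.500e-01 -1.502e+01] [-3.2  0.2  9.2] 9.1
14.425 [ 449.52 -215.91  125.71] [-1.799e+02 -1.400e-01 -1.502e+01] [-4.7  1.8  8.9] 9.1
14.475 [ 449.54 -215.92  125.74] [-1.799e+02 -1.500e-01 -1.502e+01] [-4.5  1.2  9.4] 9.0
```

View pics/f.png

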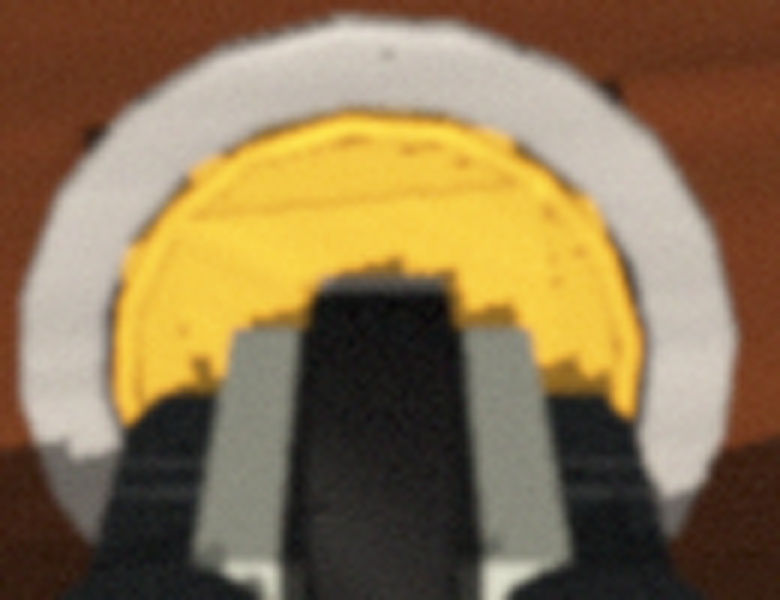

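The picture hasn't changed: the neck is on the face at row 246, the cylinder is still turned, and pose and force are steady with 10 N down. Handing in.

```bash
python3 -c "
from bench import r
print(r.hand_in())"
```

```text
the job is handed in; nothing more can be done
None
```

I drew the round-headed key from the stand, pushed it into the chest lock past both pins until it seated, turned it clockwise and handed in with it still gripped. No verdict was reported.

**Fully home:** The key stopped dead at TCP height 125.5 mm under about 25 N, against about 125 mm predicted. A wiggle with more push moved it no further. In the wrist picture the neck's lower edge sat about 2–3 pixels off its predicted place. That is about what the keyway's play plus measuring error would give, though a few mm of height can't be ruled out from that picture alone.

**Turned:** The hand turned 95.6°. The line on the brass lagged it by about 5°, so the cylinder stands at roughly 90° (about 1.57 rad by eye).

**Holding:** Over the last 0.3 s the pose was still. The tool pushed down with about 10 N and felt about 4 N sideways. The fingers were stopped on the head at about 9 mm, with the grip set to 80 N.

**Other objects:** The other two keys were still in their slots after the lift. I did not recheck the bowls, vase and weight at the end. The arm kept clear of them, and no unexpected contact force showed in the readings after each move.

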